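# Sort two slide gauges into sloping rests

## Task

Sort the two slide gauges into the sloping rests by the sewing machine: the gauge whose slide is pulled out is set for the next seam and belongs in the blue rest, the one whose slide is pushed home belongs in the yellow rest. Lay each one flat on its slope between the cheeks, orange thumb tab at the upper end and the other end down against the bottom lip, and let go. Do not shift either slide, and leave the other things where they are.

Things in the scene. Friction and masses are not known exactly. Their poses are not given: they have to be found in the camera images.
- gauge_a_mid (a point): centre, half-way up, of the grey metal body of one of two alike slide gauges: 120 long (x) x 34 wide (y) x 24 high (z), 0.13 to 0.22 kg, starts flat on the surface (this point 12 mm up). A tongue slides in it and ends in an orange thumb tab past the +x end; the -x end, 60 mm from here, is its foot. Grip across the 34 mm width near here, not by the tab
- gauge_b_mid (a point): centre, half-way up, of the grey metal body of one of two alike slide gauges: 120 long (x) x 34 wide (y) x 24 high (z), 0.13 to 0.22 kg, starts flat on the surface (this point 12 mm up). A tongue slides in it and ends in an orange thumb tab past the +x end; the -x end, 60 mm from here, is its foot. Grip across the 34 mm width near here, not by the tab
- gauge_a_slide (a joint): slide of gauge a, m: 0 = pushed home (tab near the body's end), 0.05 = fully pulled out. One gauge starts under 0.004, the other at 0.036 to 0.047. It stays put, held by about 2.5 N of friction
- gauge_b_slide (a joint): slide of gauge b, m: 0 = pushed home (tab near the body's end), 0.05 = fully pulled out. One gauge starts under 0.004, the other at 0.036 to 0.047. It stays put, held by about 2.5 N of friction
- gauge_a_tab (a point): centre of the orange thumb tab of gauge a (16 x 30 x 20 mm): 68 mm from the centre of the gauge's body along its +x when pushed home, more by the slide's value when pulled out
- gauge_b_tab (a point): centre of the orange thumb tab of gauge b (16 x 30 x 20 mm): 68 mm from the centre of the gauge's body along its +x when pushed home, more by the slide's value when pulled out
- blue_rest_bay: wooden slope, 128 long x 64 wide, of the fixed sloping rest with blue lip, cheeks and top band. Origin: on its top face, mid-width, at the bottom lip, 22 mm over the work surface. x runs up the slope, rising 30 deg ahead and to the left; y across; z out of the slope. Lip: 6 thick, 16 mm high over the slope, at x = -6 to 0 mm
- yellow_rest_bay: wooden slope, 128 long x 64 wide, of the fixed sloping rest with yellow lip, cheeks and top band. Origin: on its top face, mid-width, at the bottom lip, 22 mm over the work surface. x runs up the slope, rising 30 deg ahead and to the left; y across; z out of the slope. Lip: 6 thick, 16 mm high over the slope, at x = -6 to 0 mm
- blue_rest_home (a point): where the centre (half-way up) of a gauge's body is when it lies home in the blue rest: slope frame x 60, y 0, z 12 mm, axes as the slope's. Two cheeks 12 mm high, slope x 0 to 32, y 21 to 29 mm each side, leave 42 mm for the foot; above them the sides are open for fingers held square to the slope. Friction holds a gauge there; it does not slide down by itself
- yellow_rest_home (a point): where the centre (half-way up) of a gauge's body is when it lies home in the yellow rest: slope frame x 60, y 0, z 12 mm, axes as the slope's. Two cheeks 12 mm high, slope x 0 to 32, y 21 to 29 mm each side, leave 42 mm for the foot; above them the sides are open for fingers held square to the slope. Friction holds a gauge there; it does not slide down by itself
- gooseneck_lamp: fixed lamp on the sewing machine; its shade hangs between the gauges and the rests at about x 0.51 to 0.60, y 0.09 to 0.17, z 0.26 to 0.36 m, and the machine stands behind it and behind the rests from x = 0.61 m on (up to 0.45 m high): carry the gauges across nearer the robot (x about 0.4 m)
- cone_cream: bystander: cream thread cone, 99 across, 180 high, standing on the surface; origin at the centre of its underside
- tape_roll: bystander: rolled tape measure, 79 x 62 x 30; origin at the centre of its underside
- rivet_tin: bystander: round dark green tin, 70 across, 31 high; origin at the centre of its underside
- screwdriver_red: bystander: screwdriver with red handle, 192 long, lying on the surface; origin at the centre of its underside

How it is judged:
By the outcome, as a careful person would: the job done as asked, in the order asked, and still so for the second after the job is handed in, with the robot touching nothing.
It also fails if it takes over 64 s, if anything falls off the work surface, if the arm or the gripper's body presses on something with over 40 N, if the wrist force passes 120 N, or if a joint passes its speed limit or range.

## Robot

A 6-joint arm with a two-finger parallel gripper is mounted at the origin on a cart in front of the work surface, level with it; the furniture and walls round the work are solid. World frame = base frame: x ahead of the robot, y to its left, z up, the work surface at z = 0. Lengths are in mm, angles in rad, forces in N, time in s.
With the tool pointing down it reaches from about 350 to 975 mm from the base axis. Payload 7.1 kg.
Tool frame: the origin (TCP) lies between the finger pads; the fingertips stand 17 mm ahead of it and the grasp point (between the pads) lies 2 mm behind it (tip_reach is the y of the fingertips in the tool frame, in mm); y points along the fingers, x is the direction in which the jaws open and shut, and the axes are right-handed (so a half turn about y gives the same grasp; the last joint's range is limited). The gripper opens to 88 mm and grips with 3 to 60 N. Pads are 20 mm wide; open, the fingers measure 115 mm over their backs; the gripper's body (75 mm by 178 mm) begins 61 mm behind the grasp point.
Start: joints at [1.267, 0.423, 1.63, -0, 1.089, -0.019], TCP at [175.572, 599.816, 239.675] pointing down, gripper open.
Joint ranges: [-3, 3], [-0.9, 2.11], [0.09, 2.58], [-1.31, 4.45], [0.11, 2.69], [-2.54, 2.54]. Speed limits (rad/s): [2.39, 2.39, 3.01, 3.14, 3.14, 3.14].

## Interface

Orientations are given as a rotation vector (axis times angle).
In Python, from workcell import get_obs, get_image, camera_model, close_job, silhouettes, tip_of, tip_reach gives the robot as it stands. The module is installed in compiled form; this text tells all that it offers.
- The arm moves only by the tool arm_command, never from a script. Its argument "targets" is a list of rows, each a list of 4 numbers: the shift along the tool's x, y, z in mm, then the turn about the tool's y in rad. A call has 1 to 20 rows; each row shifts and turns the commanded pose from where the row before left it, along the tool's axes as they then stand; what a row does not reach is not made up. A row lasts 1/12 s, in which the tool goes at most 41.7 mm and 7.16 degrees, less where a joint would pass 70% of its speed; a pose out of reach is approached as far as the arm can. A call is refused whole if a number of a shift passes 41.7 or a number of a turn 0.125, either way. A call with a gripper value outside its range is refused whole. "gripper" is the opening in per cent of the stroke, from 0 (shut) to 100 (fully open), set as the call begins (left out, the last holds). The fingers move at their own pace and stop on an object; the grip force is fixed at half the most. Time passes only in rows, so rows that do not move let the fingers close. It gives the time, the measured TCP pose, the force and the opening at its end, in the units of the state.
- get_obs(): the state, without advancing time (a new reading comes with each control period).
- get_image(name): name is "scene" or "side" or "wrist"; returns the picture (400x640x3 uint8, blue, green, red); there is no depth.
- camera_model(name): a dict with "mtx" (3x3 intrinsics, pixels), "position" and "orientation" of the camera in the world. Camera axes: x right, y up, looking along -z (the intrinsics and any distortion apply to the point x, -y, -z); pixel columns grow to the right and rows downward; lengths in mm; the calibration is good to about 2 mm. A picture is of the moment at which its call begins: read the wrist's pose just before it. camera_model takes no time and is no camera call; for the wrist camera it gives the pose at the moment of the call.
- close_job(): hands the job in, once; it reports no verdict.
Trained networks look in the newest picture that a camera, given by its name, has taken for a name from the list of things; names that differ only in an ending like _2 or _b are one class to them, and where a whole thing is asked for, a point or a joint stands for the part that bears it (a point fixed in the world has none). Each returns a list of dicts, best first, with "conf" (0 to 1); they miss things now and then, are a little off and sometimes report something else, mostly with a low value. They report only what shows in the picture. A call takes as long as a camera call.
- silhouettes(camera, thing): "pixels" (400x640 bool, what is visible of it) and "at" ([column, row] in pixels, amid what is visible of it).
- tip_of(camera, thing): "at" ([column, row] in pixels: a listed point, or the origin of a listed thing).
The state is a dict: "t": time; "qpos": joint angles; "qvel": joint speeds; "joint_torque": joint torques, N m; "ee_pos": TCP position; "orientation": TCP orientation; "ft_force": force on the tool from outside, world axes, zero at the start; "moment": the same for the moment, N m; "width": finger opening in mm.
Only numpy, scipy, OpenCV 4.12 (cv2) and the standard library are available. Lean on these libraries where they do the work, as an engineer would, in place of code of your own. Each camera call takes 0.05 s, during which the arm holds its last target. There are 200 camera calls.

## Working session

There is one attempt and no reset: what is moved stays moved. The work goes in short steps, Python scripts to look and compute and a tool call to move; the robot and the scene stay as the last step left them, time stands still between calls to the robot, and variables do not carry over. Pictures are saved under pics/ and viewed, about 8 in all and at most 12, crops included, and the job is handed in when it is done.

Besides the shell and the picture viewer there is one more tool, called after ">>>" as name(argument=value, ...), one argument or row to a line, values as JSON. arm_command: Moves the arm, as the interface text tells. Its arguments: {"type":"object","properties":{"targets":{"type":"array","items":{"type":"array","items":{"type":"number"}}},"gripper":{"type":"number"}},"required":["targets"]}

```bash
mkdir -p pics
cat > h.py <<'E'
import numpy as np, cv2
from scipy.spatial.transform import Rotation as R
from workcell import *
np.set_printoptions(precision=3,suppress=True)
def Rm(o):
    o=np.array(o,float)
    return o if o.shape==(3,3) else (R.from_quat(o).as_matrix() if o.size==4 else R.from_rotvec(o).as_matrix())
def ray(m,p):
    K=np.array(m["mtx"]);d=m.get("distortion",m.get("dist"))
    u=cv2.undistortPoints(np.array([[p]],float),K,None if d is None else np.array(d,float))[0,0]
    v=Rm(m["orientation"])@np.array([u[0],-u[1],-1.]);return np.array(m["position"],float),v/np.linalg.norm(v)
def onz(m,p,z):
    o,v=ray(m,p);return o+v*(z-o[2])/v[2]
def tri(rs):
    A=np.zeros((3,3));b=np.zeros(3)
    for o,v in rs:
        P=np.eye(3)-np.outer(v,v);A+=P;b+=P@o
    x=np.linalg.solve(A,b);return x,[np.linalg.norm((np.eye(3)-np.outer(v,v))@(x-o)) for o,v in rs]
def proj(m,X):
    c=Rm(m["orientation"]).T@(np.array(X,float)-np.array(m["position"]));c=c*[1,-1,-1]
    d=m.get("distortion",m.get("dist"))
    return cv2.projectPoints(c.reshape(1,1,3),np.zeros(3),np.zeros(3),np.array(m["mtx"],float),None if d is None else np.array(d,float))[0][0,0]
E
python3 - <<'E'
from h import *
print(get_obs()); print(camera_model("scene"))
ims={}
for c in ["scene","side","wrist"]:
    ims[c]=get_image(c); cv2.imwrite(f"pics/{c}0.png",ims[c])
    for n in ["gauge_a_mid","gauge_a_tab","blue_rest_home","yellow_rest_home","blue_rest_bay","yellow_rest_bay"]:
        for d in tip_of(c,n): 
            m=camera_model(c)
            print(c,n,np.array(d["at"]),round(d["conf"],2),onz(m,d["at"],12 if "gauge" in n else 22 if "bay" in n else 62))
cv2.imwrite("pics/a.png",cv2.resize(np.vstack([ims["scene"],ims["side"]]),None,fx=.75,fy=.75))
E
```

```text
{'t': 0.0, 'qpos': array([ 1.267,  0.424,  1.631,  0.   ,  1.089, -0.019]), 'qvel': array([-0.002, -0.001, -0.002, -0.003,  0.001,  0.   ]), 'joint_torque': array([ -0.001, -54.462, -27.367,   0.064,   0.023,  -0.   ]), 'ee_pos': array([175.405, 599.323, 238.886]), 'orientation': array([-1.332, -0.996,  0.998]), 'ft_force': array([-0.046, -0.54 ,  1.096]), 'moment': array([-0.001, -0.008, -0.003]), 'width': 87.88244176819107}
{'mtx': array([[391.912,   0.   , 319.107],
       [  0.   , 391.912, 204.086],
       [  0.   ,   0.   ,   1.   ]]), 'position': array([ -39.953,  764.719, 1361.599]), 'orientation': array([ 0.283, -0.909, -2.401])}
scene gauge_a_mid [263.  332.7] 0.83 [455.689 398.52   12.   ]
scene gauge_a_tab [234.  328.7] 0.72 [551.237 445.767  12.   ]
scene blue_rest_home [362.9 180.1] 0.64 [ 526.133 -421.871   62.   ]
scene yellow_rest_home [360.8 208.4] 0.75 [ 445.61  -264.874   62.   ]
scene blue_rest_bay [376.5 186.3] 0.71 [ 469.223 -458.712   22.   ]
scene yellow_rest_bay [370.6 209. ] 0.78 [ 422.216 -318.365   22.   ]
scene yellow_rest_bay [374.9 186.9] 0.61 [ 473.577 -450.953   22.   ]
side gauge_a_mid [273.2 184.5] 0.69 [458.991 392.68   12.   ]
side gauge_a_tab [344.4 302.1] 0.51 [ 482.988 -460.845   12.   ]
side gauge_a_tab [290.5 177.2] 0.4 [551.735 448.42   12.   ]
side blue_rest_home [349.9 277.8] 0.92 [ 512.33  -423.957   62.   ]
side blue_rest_home [328.1 194.8] 0.38 [624.42  113.882  62.   ]
side yellow_rest_home [311.6 257.3] 0.57 [ 438.591 -290.495   62.   ]
side blue_rest_bay [344.9 300.1] 0.61 [ 482.881 -464.77    22.   ]
side yellow_rest_bay [275.2 185.4] 0.4 [461.277 358.159  22.   ]
side yellow_rest_bay [371.7 340.3] 0.29 [ 492.643 -628.223   22.   ]
side yellow_rest_bay [293.7 196.6] 0.17 [510.366 222.56   22.   ]
```

View pics/a.png

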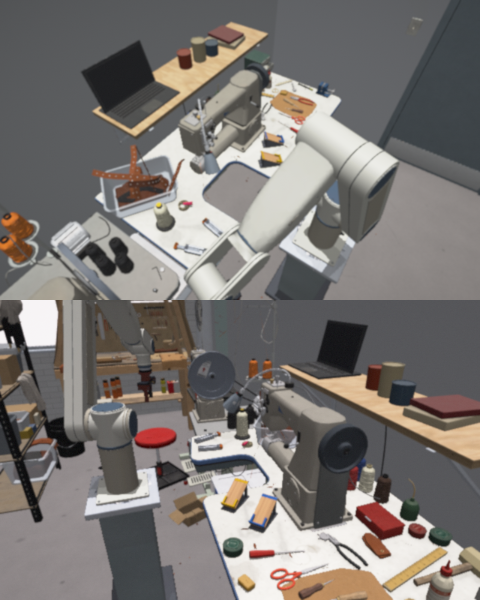

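View pics/wrist0.png

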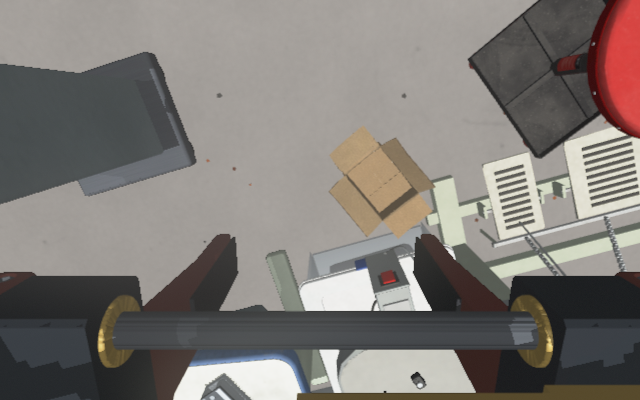

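Run:
```python
from h import *
s=cv2.imread("pics/scene0.png");d=cv2.imread("pics/side0.png")
c=lambda im,x,y,w,h:cv2.resize(im[y:y+h,x:x+w],(400,300),interpolation=cv2.INTER_CUBIC)
cv2.imwrite("pics/b.png",np.vstack([np.hstack([c(s,215,270,120,90),c(s,320,160,80,60)]),np.hstack([c(d,235,150,120,90),c(d,280,225,120,90)])]))
o=get_obs();print(Rm(o["orientation"]));print(tip_reach)
for n in ["scene","side","wrist"]:print(n,camera_model(n)["position"],Rm(camera_model(n)["orientation"])[:,2])
```

```text
[[ 0.281  0.    -0.96 ]
 [ 0.96   0.     0.281]
 [ 0.    -1.    -0.   ]]
17.0
scene [ -39.953  764.719 1361.599] [-0.375  0.546  0.749]
side [  137.47  -1373.493   806.676] [-0.266 -0.863  0.43 ]
wrist [106.342 620.151 385.169] [-0.256  0.075  0.964]
```

View pics/b.png

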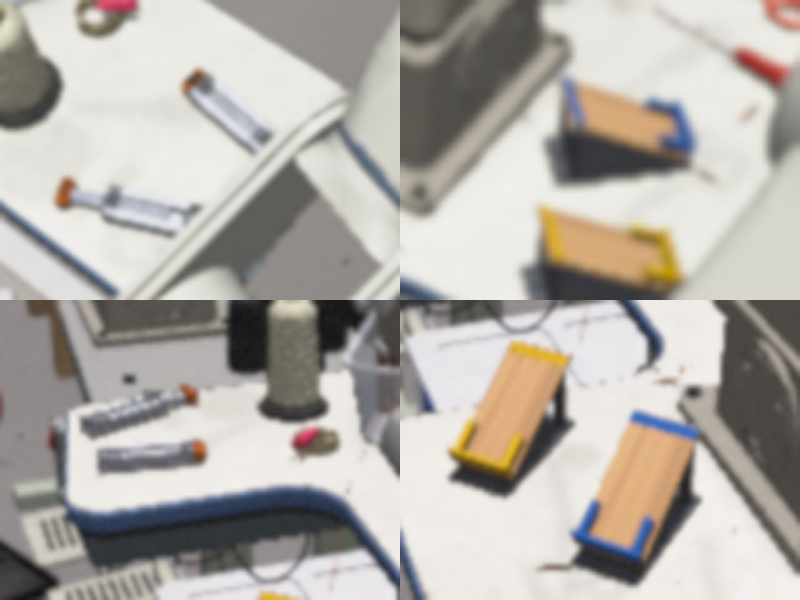

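```bash
cat >> h.py <<'E'
def togo(X,yaw=None):
    "tool-axis shift to reach X (with tool yaw as now), and turn about tool y to set yaw (deg of tool x)"
    o=get_obs();M=Rm(o["orientation"]);y=np.degrees(np.arctan2(M[1,0],M[0,0]))
    print("t",round(o["t"],2),"at",o["ee_pos"],"yaw",round(y,2),"w",round(o["width"],1),"F",o["ft_force"],"q",o["qpos"])
    if X is not None: print("shift",M.T@(np.array(X)-o["ee_pos"]))
    if yaw is not None: print("turn",np.radians((y-yaw+180)%360-180))
E
python3 - <<'E'
from h import *
m=camera_model("scene")
print(onz(m,(273,295),15),onz(m,(218,300),10), onz(m,(283,300),15))
a=np.radians(-63.7);x=np.array([np.cos(a),np.sin(a),0]);z=np.array([-np.sin(a),np.cos(a),0])
o=get_obs();d=np.array([430,350,290])-o["ee_pos"];print(d@x,-d[2],d@z)
E
```

```text
[518.608 263.223  15.   ] [679.562 395.186  10.   ] [474.311 258.282  15.   ]
336.68341027723716 -50.310187610790734 117.40175510973457
```

>>> arm_command(
  targets=[
    [0, 0, 0, 0.12],
    [0, 0, 0, 0.12],
    [0, 0, 0, 0.12],
    [0, 0, 0, 0.12],
    [0, 0, 0, 0.12],
    [0, 0, 0, 0.12],
    [0, 0, 0, 0.12],
    [0, 0, 0, 0.12],
    [0, 0, 0, 0.12],
    [0, 0, 0, 0.12],
    [0, 0, 0, 0.12],
    [0, 0, 0, 0.12],
    [0, 0, 0, 0.12],
    [0, 0, 0, 0.12],
    [0, 0, 0, 0.12],
    [0, 0, 0, 0.12],
    [0, 0, 0, 0.12],
    [0, 0, 0, 0.12],
    [0, 0, 0, 0.12],
    [0, 0, 0, 0.12],
  ],
)

```text
t: 2.72
ee_pos: [175.6, 599.8, 239.7]
orientation: [-1.389, 0.871, -0.871]
ft_force: [0.3, -0.7, 0.4]
width: 87.9
```

>>> arm_command(
  targets=[
    [34, -5, 12, 0],
    [34, -5, 12, 0],
    [34, -5, 12, 0],
    [34, -5, 12, 0],
    [34, -5, 12, 0],
    [34, -5, 12, 0],
    [34, -5, 12, 0],
    [34, -5, 12, 0],
    [34, -5, 12, 0],
    [34, -5, 12, 0],
    [0, 0, 0, 0],
    [0, 0, 0, 0],
  ],
)

```text
t: 3.72
ee_pos: [434.4, 346.5, 290.0]
orientation: [-1.389, 0.869, -0.869]
ft_force: [-0.5, -0.3, -0.7]
width: 88.1
```

Run:
```python
from h import *
togo(None)
im=get_image("wrist");m=camera_model("wrist")
for n in ["gauge_a_mid","gauge_a_tab"]:
    for d in tip_of("wrist",n):
        print(n,np.array(d["at"]),round(d["conf"],2),onz(m,d["at"],12)); cv2.circle(im,tuple(int(v) for v in d["at"]),3,(0,0,255) if "mid" in n else (255,0,0),-1)
S=[]
for d in silhouettes("wrist","gauge_a_mid"):
    print("sil",d["at"],d["conf"],d["pixels"].sum())
im2=get_image("scene")
for n in ["gauge_a_mid","gauge_a_tab"]:
    for d in tip_of("scene",n): print("scene",n,np.array(d["at"]),round(d["conf"],2),onz(camera_model("scene"),d["at"],12))
cv2.imwrite("pics/w1.png",im);np.savez("w1.npz",**{k:np.array(v) for k,v in m.items()})
```

```text
t 3.72 at [434.419 346.504 290.014] yaw -64.03 w 88.1 F [-0.455 -0.292 -0.718] q [0.652 0.265 1.738 0.    1.138 1.769]
gauge_a_mid [289.8 124.2] 0.91 [459.037 405.321  12.   ]
gauge_a_tab [292.   27.1] 0.6 [554.503 446.201  12.   ]
sil [290.2, 104.5] 0.59 4407
scene gauge_a_mid [262.7 332.7] 0.89 [456.573 399.123  12.   ]
scene gauge_a_tab [233.4 329.8] 0.65 [550.207 450.036  12.   ]
```

View pics/w1.png

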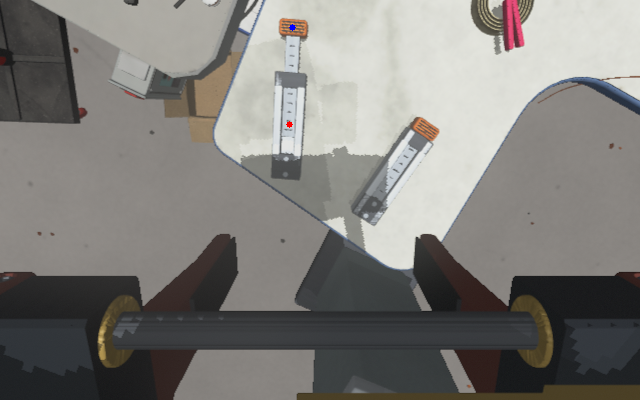

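Run:
```python
from h import *
m={k:v for k,v in np.load("w1.npz").items()}
for p in [(291,72),(286,180),(289,126),(367,214),(421,125),(427,128),(397,169)]: print(p,onz(m,p,24),onz(m,p,12))
print(proj(m,[434,346,0]))
im=cv2.imread("pics/w1.png")[100:240,330:460]
g=cv2.cvtColor(im,cv2.COLOR_BGR2HSV)
mk=((g[:,:,0]<20)&(g[:,:,1]>120)).astype(np.uint8)
n,l,s,c=cv2.connectedComponentsWithStats(mk)
for i in range(1,n):
    if s[i,4]>60: print("tab",c[i]+[330,100],s[i],onz(m,c[i]+[330,100],22),cv2.minAreaRect(np.argwhere(l==i)[:,::-1].astype(np.float32)))
cv2.imwrite("pics/w1c.png",cv2.resize(cv2.imread("pics/w1.png")[60:240,250:450],(800,720)) [:600])
```

```text
(291, 72) [511.669 426.599  24.   ] [512.009 427.984  12.   ]
(286, 180) [399.284 381.758  24.   ] [396.343 381.834  12.   ]
(289, 126) [457.975 404.565  24.   ] [456.747 405.306  12.   ]
(367, 214) [404.024 275.797  24.   ] [401.222 272.78   12.   ]
(421, 125) [524.818 270.26   24.   ] [525.541 267.081  12.   ]
(427, 128) [524.914 262.435  24.   ] [525.64  259.028  12.   ]
(397, 169) [468.549 270.058  24.   ] [467.63  266.873  12.   ]
[325.955 163.626]
tab [425.157 128.478] [ 83  18  26  23 230] [523.644 263.489  22.   ] ((95.51400756835938, 28.702001571655273), (24.412778854370117, 13.59779167175293), 34.695152282714844)
```

View pics/w1c.png

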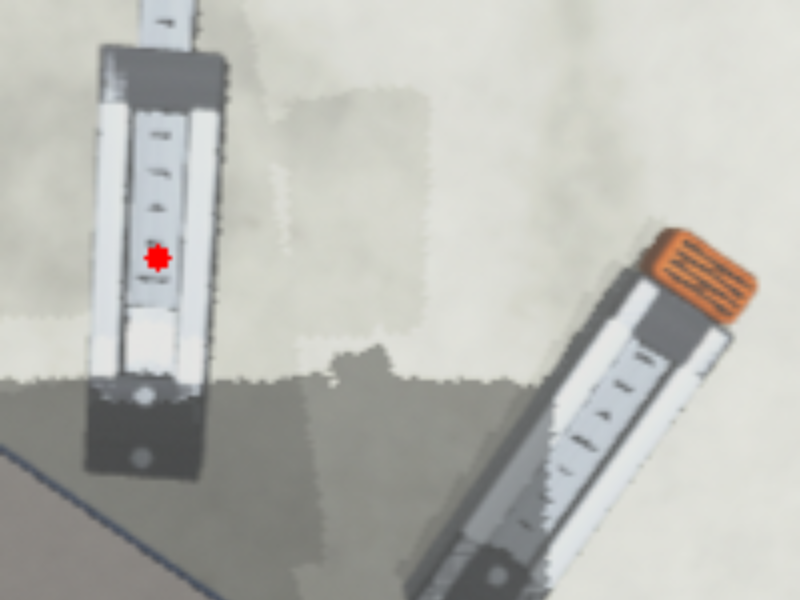

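Run:
```python
from h import *
togo(None,-67.5)
a=np.radians(-67.5);x=np.array([np.cos(a),np.sin(a),0]);z=np.array([-np.sin(a),np.cos(a),0])
d=np.array([457,404.3,24])-get_obs()["ee_pos"];print(d@x,-d[2],d@z)
```

```text
t 4.07 at [432.362 348.398 289.479] yaw -63.73 w 87.7 F [-0.314  0.431  0.737] q [0.657 0.265 1.738 0.    1.138 1.769]
turn 0.06584603629629089
-42.21845952022964 265.47894632126366 44.155372617258976
```

>>> arm_command(
  targets=[
    [0, 0, 0, 0.065],
    [-11, 35, 11, 0],
    [-11, 35, 11, 0],
    [-11, 35, 11, 0],
    [-10, 35, 11, 0],
    [0, 35, 0, 0],
    [0, 25, 0, 0],
    [0, 0, 0, 0],
    [0, 0, 0, 0],
  ],
  gripper=65,
)

```text
t: 4.82
ee_pos: [456.3, 404.0, 88.6]
orientation: [-1.373, 0.916, -0.915]
ft_force: [0.1, 0.2, 0.3]
width: 56.7
```

Run:
```python
from h import *
togo([457,404.3,24],-67.5)
im=get_image("wrist");togo([457,404.3,24]);m=camera_model("wrist")
for n in ["gauge_a_mid","gauge_a_tab"]:
    for d in tip_of("wrist",n): print(n,np.array(d["at"]),round(d["conf"],2),onz(m,d["at"],12))
cv2.imwrite("pics/w2.png",im)
```

```text
t 4.82 at [456.289 404.009  88.561] yaw -67.49 w 56.7 F [0.055 0.194 0.318] q [ 0.705  0.602  1.746 -0.     0.797  1.883]
shift [-0.063 64.558  0.973]
turn 0.00011318444965906066
t 4.87 at [457.43  404.774  90.287] yaw -67.51 w 56.9 F [-0.161  0.18   0.693] q [0.705 0.6   1.744 0.    0.797 1.883]
shift [ 0.277 66.286 -0.587]
gauge_a_mid [322.9 215. ] 0.94 [458.525 406.283  12.   ]
gauge_a_tab [326.   41.6] 0.92 [557.308 444.965  12.   ]
```

View pics/w2.png

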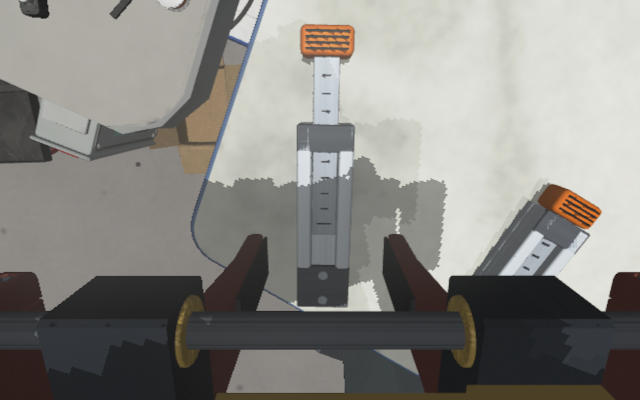

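>>> arm_command(
  targets=[
    [0, 33, 1, 0],
    [0, 33, 0, 0],
    [0, 0, 0, 0],
    [0, 0, 0, 0],
  ],
)

```text
t: 5.3
ee_pos: [458.2, 404.3, 24.2]
orientation: [-1.371, 0.916, -0.916]
ft_force: [0.3, 0.4, -0.1]
width: 57.0
```

>>> arm_command(
  targets=[
    [0, 0, 0, 0],
    [0, 0, 0, 0],
    [0, 0, 0, 0],
    [0, 0, 0, 0],
    [0, 0, 0, 0],
    [0, 0, 0, 0],
  ],
  gripper=0,
)

```text
t: 5.8
ee_pos: [459.2, 405.3, 25.4]
orientation: [-1.367, 0.915, -0.916]
ft_force: [-0.7, -1.4, 8.5]
width: 34.0
```

Run:
```python
from h import *
m=camera_model("wrist")
togo(None)
im=get_image("wrist");cv2.imwrite("pics/w3.png",im)
for n in ["gauge_a_mid","gauge_a_tab"]:
    for d in tip_of("wrist",n): print(n,np.array(d["at"]),round(d["conf"],2),onz(m,d["at"],12))
# rests: triangulate scene+side
get_image("scene");get_image("side")
for n in ["blue_rest_home","blue_rest_bay","yellow_rest_home","yellow_rest_bay"]:
    a=tip_of("scene",n);b=tip_of("side",n)
    for p in a[:2]:
        for q in b[:2]:
            if True: print(n,round(p["conf"],2),round(q["conf"],2),*tri([ray(camera_model("scene"),p["at"]),ray(camera_model("side"),q["at"])]))
```

```text
t 5.8 at [459.223 405.315  25.438] yaw -67.57 w 34.0 F [-0.689 -1.354  8.544] q [0.704 0.703 1.752 0.    0.685 1.883]
gauge_a_mid [323.8 265.5] 0.76 [456.004 404.156  12.   ]
gauge_a_tab [328.9  24.5] 0.76 [556.527 443.204  12.   ]
blue_rest_home 0.42 0.72 [ 519.699 -418.53    65.234] [np.float64(1.2251364143777717), np.float64(1.2251364143778591)]
blue_rest_bay 0.66 0.94 [ 477.315 -459.871   21.053] [np.float64(9.401484714660798), np.float64(9.401484714660555)]
```

>>> arm_command(
  targets=[
    [0, -15, 0, 0],
    [0, -25, 0, 0],
    [-6, -30, -14, 0],
    [-6, -30, -14, 0],
    [-6, -30, -14, 0],
    [-6, -30, -14, 0],
    [-4, -16, -11, 0],
    [0, 0, 0, 0],
  ],
)

```text
t: 7.12
ee_pos: [385.3, 406.0, 204.4]
orientation: [-1.364, 0.913, -0.915]
ft_force: [-0.1, 0.7, -1.8]
width: 33.9
```

>>> arm_command(
  targets=[
    [15, 0, -6, 0],
    [25, 0, -10, 0],
    [34, 0, -14, 0],
    [34, 0, -14, 0],
    [34, 0, -14, 0],
    [34, 0, -14, 0],
    [34, 0, -14, 0],
    [34, 0, -14, 0],
    [34, 0, -14, 0],
    [34, 0, -14, 0],
    [34, 0, -14, 0],
    [34, 0, -14, 0],
    [34, 0, -14, 0],
    [34, 0, -14, 0],
    [34, 0, -14, 0],
    [34, 0, -14, 0],
    [34, 0, -14, 0],
    [34, 0, -14, 0],
    [34, 0, -14, 0],
    [34, 0, -14, 0],
  ],
)

```text
t: 8.78
ee_pos: [385.0, -302.2, 198.3]
orientation: [-1.369, 0.919, -0.915]
ft_force: [1.1, 0.4, -1.6]
width: 33.7
```

>>> arm_command(
  targets=[
    [34, 0, -14, 0],
    [30, 0, -14, 0],
    [17, -15, 14, 0],
    [8, -20, 21, 0],
    [0, -15, 7, 0],
    [0, 0, 0, 0],
    [0, 0, 0, 0],
  ],
)

```text
t: 9.37
ee_pos: [432.9, -377.2, 248.6]
orientation: [-1.37, 0.917, -0.915]
ft_force: [-0.1, -0.4, -2.2]
width: 33.7
```

Run:
```python
from h import *
togo(None)
m=camera_model("wrist");im=get_image("wrist");togo(None)
np.savez("w4.npz",**{k:np.array(v) for k,v in m.items()})
get_image("scene");get_image("side");S=camera_model("scene");D=camera_model("side")
for n in ["blue_rest_home","blue_rest_bay","yellow_rest_home","yellow_rest_bay","gauge_a_mid","gauge_a_tab"]:
    for c,M in [("wrist",m),("scene",S),("side",D)]:
        for p in tip_of(c,n):
            print(n,c,round(p["conf"],2),np.array(p["at"]),onz(M,p["at"],22 if "bay" in n else 62 if "home" in n else 235))
            if c=="wrist":cv2.circle(im,tuple(int(v) for v in p["at"]),2,(255,0,255),-1)
cv2.imwrite("pics/w4.png",im)
```

```text
t 9.37 at [ 432.885 -377.168  248.56 ] yaw -67.55 w 33.7 F [-0.13  -0.405 -2.227] q [-0.737  0.339  1.736 -0.     1.068  0.442]
t 9.42 at [ 432.238 -376.625  247.892] yaw -67.56 w 33.8 F [ 0.694  0.401 -1.501] q [-0.737  0.34   1.737 -0.     1.068  0.442]
blue_rest_home wrist 0.9 [405.9 119.3] [ 514.933 -423.433   62.   ]
blue_rest_home side 0.63 [351.6 276.2] [ 519.599 -418.378   62.   ]
blue_rest_home side 0.16 [345.2 300.9] [ 464.9  -514.38   62.  ]
blue_rest_bay wrist 0.95 [407.8 163. ] [ 476.662 -453.949   22.   ]
blue_rest_bay scene 0.6 [374.6 187.5] [ 472.83  -446.683   22.   ]
blue_rest_bay side 0.78 [343.5 301.7] [ 476.87  -469.972   22.   ]
yellow_rest_home wrist 0.58 [225.3 126. ] [ 446.266 -272.76    62.   ]
yellow_rest_home scene 0.71 [360.5 207.6] [ 449.049 -268.151   62.   ]
yellow_rest_home scene 0.71 [274.7 293.3] [498.301 271.769  62.   ]
yellow_rest_home scene 0.56 [221.  298.1] [648.199 397.666  62.   ]
yellow_rest_home side 0.68 [308.6 254.3] [ 434.452 -271.728   62.   ]
yellow_rest_bay wrist 0.74 [253.1 167.2] [ 409.963 -304.16    22.   ]
yellow_rest_bay scene 0.71 [373.7 210.5] [ 406.313 -318.426   22.   ]
yellow_rest_bay side 0.73 [303.7 278.1] [ 401.326 -331.531   22.   ]
gauge_a_mid wrist 0.83 [324.  264.2] [ 430.224 -378.201  235.   ]
gauge_a_mid scene 0.74 [380.1 165.2] [ 435.532 -381.312  235.   ]
gauge_a_mid scene 0.42 [355.8 161.5] [ 531.768 -343.578  235.   ]
gauge_a_mid side 0.55 [324.  184.4] [ 523.027 -154.1    235.   ]
gauge_a_tab wrist 0.92 [325.4  25.8] [ 529.063 -338.14   235.   ]
gauge_a_tab scene 0.51 [357.1 164.5] [ 517.66  -330.599  235.   ]
gauge_a_tab scene 0.33 [379.6 166.9] [ 432.268 -370.93   235.   ]
gauge_a_tab side 0.64 [346.9 208.3] [ 534.072 -333.612  235.   ]
```

View pics/w4.png

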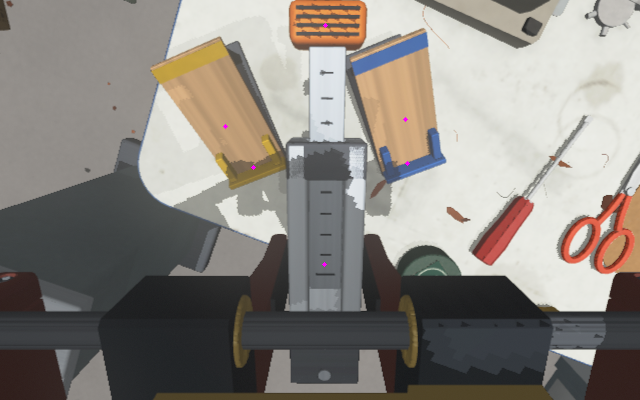

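```bash
cat > fit.py <<'E'
from h import *
from scipy.optimize import least_squares
def fr(p):
    c,s=np.cos(p[2]),np.sin(p[2]);C,Sn=np.cos(np.pi/6),.5
    return np.array([p[0],p[1],22.]),np.array([[c*C,-s,-c*Sn],[s*C,c,-s*Sn],[Sn,0,C]])
def W(p,q):
    o,A=fr(p);return o+A@np.array(q,float)
if __name__=="__main__":
    m={k:v for k,v in np.load("w4.npz").items()}
    im=cv2.imread("pics/w4.png")
    obs={"blue":([((128,-32,0),(427,31)),((60,0,12),(405.9,119.3)),((0,0,0),(407.8,163)),((-6,32,16),(388,182)),((-6,-32,16),(445,162))],(477,-454,.67)),
     "yellow":([((128,-32,0),(221,38)),((128,32,0),(152,69)),((60,0,12),(225.3,126)),((0,0,0),(253.1,167.2)),((-6,32,16),(231,188))],(410,-304,.7))}
    for k,(L,g) in obs.items():
        f=lambda p:np.concatenate([proj(m,W(p,q))-np.array(u) for q,u in L])
        r=least_squares(f,g,loss="soft_l1",f_scale=3,x_scale=[1,1,.01]);p=r.x
        print(k,p[:2],np.degrees(p[2]),"home",W(p,(60,0,12)),f(p).round(1))
        for loop in [[(0,-32,0),(128,-32,0),(128,32,0),(0,32,0)],[(-6,-29,16),(0,-29,16),(0,29,16),(-6,29,16)],[(0,-21,12),(32,-21,12),(32,21,12),(0,21,12)]]:
            cv2.polylines(im,[np.array([proj(m,W(p,q)) for q in loop]).round().astype(int)],True,(255,0,255),1)
    cv2.imwrite("pics/w4f.png",cv2.resize(im[10:210,140:460],(800,500)))
E
python3 fit.py
```

```text
blue [ 479.994 -454.456] 42.590376658400054 home [ 513.831 -423.352   62.392] [-0.  -1.7 -0.5  1.1  1.8 -2.7 -1.9  2.2  0.6  1.3]
yellow [ 411.801 -305.548] 42.75493450874338 home [ 445.549 -274.346   62.392] [ 0.2 -0.1 -2.  -1.5  1.3  1.4  1.8 -1.1 -1.1  2.1]
```

View pics/w4f.png

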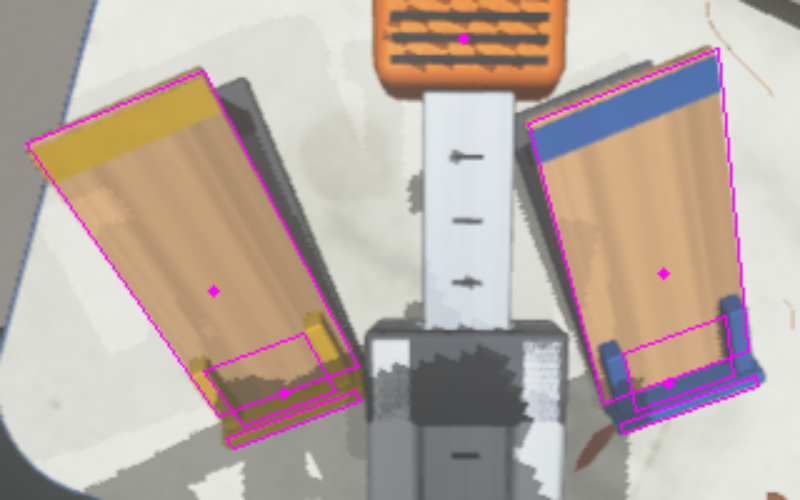

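Run:
```python
from h import *
m={k:v for k,v in np.load("w4.npz").items()}
T=np.array([432.4,-376.9]);z=np.array([.9239,.3827]);x=np.array([.3827,-.9239])
for p,h in [((325,142),248.5),((325,150),248.5),((325,382),248.5),((327,47),246),((327,2),246)]:
    X=onz(m,p,h);print(p,h,(X[:2]-T)@z,(X[:2]-T)@x)
```

```text
(325, 142) 248.5 58.41968386315075 0.971280241336878
(325, 150) 248.5 55.16634682806781 0.9664302764919686
(325, 382) 248.5 -59.97683495602276 0.7947787144930919
(327, 47) 246 94.59866807621535 1.794468334746329
(327, 2) 246 110.22063586252006 1.7940710594349878
```

Run:
```python
from h import *
m={k:v for k,v in np.load("w4.npz").items()}
for p in [(447,12),(512,43),(553,30),(560,5),(575,2)]:print(p,onz(m,p,0),onz(m,p,40),onz(m,p,100))
M=np.array([515.,-421]);d=np.array([.736,.677]);x=np.array([.677,-.736])
for c in [(114,15,97),(114,-15,97),(114,0,97)]:
    q=[*(M+c[0]*d+c[1]*x),c[2]];print(q,proj(m,q))
cv2.imwrite("pics/w5.png",np.hstack([cv2.resize(cv2.imread("pics/w4.png")[0:100,400:640],(480,200)),cv2.resize(cv2.imread("pics/side0.png")[200:320,300:420],(300,300))[:200]])) 
cv2.imwrite("pics/w5.png",cv2.resize(np.hstack([cv2.imread("pics/side0.png")[130:330,290:450],cv2.imread("pics/scene0.png")[60:260,260:420]]),(800,500)))
```

```text
(447, 12) [ 627.915 -429.31     0.   ] [ 615.088 -421.213   40.   ] [ 595.848 -409.068  100.   ]
(512, 43) [ 627.745 -504.342    0.   ] [ 614.935 -488.627   40.   ] [ 595.721 -465.054  100.   ]
(553, 30) [ 654.241 -536.585    0.   ] [ 638.741 -517.596   40.   ] [ 615.491 -489.113  100.   ]
(560, 5) [ 676.535 -530.676    0.   ] [ 658.772 -512.287   40.   ] [ 632.126 -484.703  100.   ]
(575, 2) [ 684.534 -543.02     0.   ] [ 665.958 -523.378   40.   ] [ 638.094 -493.914  100.   ]
[np.float64(609.059), np.float64(-354.862), 97] [388.251 -36.626]
[np.float64(588.749), np.float64(-332.782), 97] [349.552 -20.628]
[np.float64(598.904), np.float64(-343.822), 97] [368.797 -28.584]
```

View pics/w5.png

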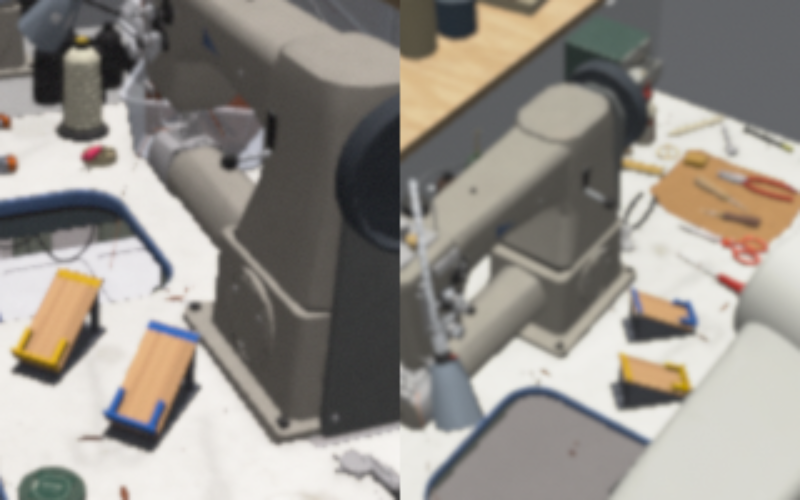

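>>> arm_command(
  targets=[
    [0, 0, 0, -0.117],
    [0, 0, 0, -0.117],
    [0, 0, 0, -0.117],
    [22, 0, 8, 0],
    [22, 0, 8, 0],
    [22, 0, 8, 0],
    [22, 10, 8, 0],
    [0, 25, 0, 0],
    [0, 25, 0, 0],
    [0, 25, 0, 0],
    [0, 13, 0, 0],
    [0, 0, 0, 0],
    [0, 0, 0, 0],
  ],
)

```text
t: 11.5
ee_pos: [517.0, -420.1, 151.5]
orientation: [-1.472, 0.648, -0.646]
ft_force: [-0.7, -0.0, -2.0]
width: 34.1
```

```bash
cat > look.py <<'E'
from fit import *
import sys
p={"b":(480,-454.5,np.radians(42.6)),"y":(411.8,-305.5,np.radians(42.75))}[sys.argv[1]]
H=W(p,(60,0,12));P=[];
m=camera_model("wrist");im=get_image("wrist")
for i in range(3): P.append(get_obs()["ee_pos"]); camera_model; get_image("wrist")
o,A=fr(p);T=np.mean(P,0);print("T",T,"slope coords of TCP",A.T@(T-o));togo(None)
for L in [[(0,-32,0),(128,-32,0),(128,32,0),(0,32,0)],[(-6,-29,16),(0,-29,16),(0,29,16),(-6,29,16)]]:
    cv2.polylines(im,[np.array([proj(m,W(p,q)) for q in L]).round().astype(int)],True,(255,0,255),1)
cv2.imwrite(f"pics/{sys.argv[2]}.png",im)
E
python3 look.py b w6
```

```text
T [ 517.85  -420.889  153.261] slope coords of TCP [109.461  -0.879  88.37 ]
t 11.7 at [ 517.936 -420.946  153.651] yaw -47.44 w 34.0 F [ 0.597  0.058 -1.351] q [-0.7    0.581  1.587 -0.     0.97   0.128]
```

View pics/w6.png

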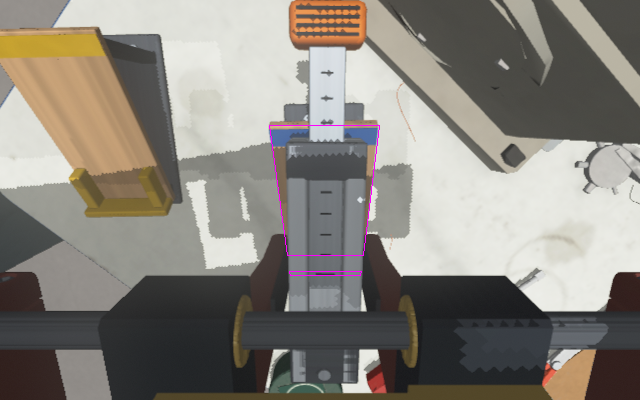

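>>> arm_command(
  targets=[
    [0, 20, -2.5, 0],
    [0, 18, 0, 0],
    [0, 0, 0, 0],
  ],
)

```text
t: 11.95
ee_pos: [514.0, -421.0, 111.9]
orientation: [-1.471, 0.649, -0.644]
ft_force: [-1.6, 1.0, -2.0]
width: 33.8
```

>>> arm_command(
  targets=[
    [0, 4, 0, 0],
    [0, 4, 0, 0],
    [0, 0, 0, 0],
  ],
)

```text
t: 12.2
ee_pos: [516.1, -422.9, 107.0]
orientation: [-1.473, 0.645, -0.649]
ft_force: [-0.0, -1.3, 0.8]
width: 33.6
```

>>> arm_command(
  targets=[
    [0, 3, 0, 0],
    [0, 3, 0, 0],
    [0, 0, 0, 0],
  ],
)

```text
t: 12.45
ee_pos: [515.6, -423.1, 100.4]
orientation: [-1.474, 0.645, -0.649]
ft_force: [-0.5, -4.8, 3.4]
width: 33.9
```

```bash
python3 look.py b w7; python3 -c "
from h import *
for n in ['gauge_a_tab','gauge_a_mid']:
  for d in tip_of('wrist',n): print(n,d)"
```

```text
T [ 515.641 -423.116  100.509] slope coords of TCP [80.372 -1.023 44.252]
t 12.65 at [ 515.63  -423.076  100.479] yaw -47.46 w 33.8 F [-2.4   -4.537  2.568] q [-0.705  0.65   1.609 -0.001  0.881  0.124]
gauge_a_tab {'at': [327.0, 22.4], 'conf': 0.73}
gauge_a_mid {'at': [325.1, 264.1], 'conf': 0.76}
```

>>> arm_command(
  targets=[
    [0, 3, 0, 0],
    [0, 3, 0, 0],
    [0, 0, 0, 0],
  ],
)

```text
t: 13.0
ee_pos: [515.6, -423.0, 94.1]
orientation: [-1.473, 0.646, -0.649]
ft_force: [-1.9, -5.7, 2.3]
width: 34.0
```

>>> arm_command(
  targets=[
    [0, 3, 0, 0],
    [0, 3, 0, 0],
    [0, 0, 0, 0],
  ],
)

```text
t: 13.25
ee_pos: [515.6, -422.4, 87.6]
orientation: [-1.473, 0.646, -0.648]
ft_force: [-1.0, -5.0, 2.7]
width: 33.9
```

```bash
python3 look.py b w8; python3 -c "
from h import *
for n in ['gauge_a_tab','gauge_a_mid']:
  for d in tip_of('wrist',n): print(n,d)"
```

```text
T [ 515.479 -422.249   87.675] slope coords of TCP [74.36  -0.275 32.903]
t 13.45 at [ 515.415 -422.074   87.684] yaw -47.44 w 33.8 F [-0.52  -4.392  3.245] q [-0.704  0.667  1.613 -0.     0.861  0.124]
gauge_a_tab {'at': [324.2, 29.3], 'conf': 0.93}
gauge_a_mid {'at': [323.9, 260.9], 'conf': 0.55}
```

View pics/w8.png

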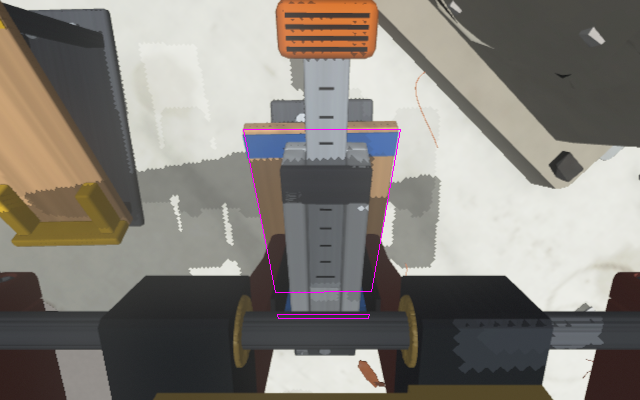

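>>> arm_command(
  targets=[
    [0, 3, 0, 0],
    [0, 3, 0, 0],
    [0, 0, 0, 0],
  ],
)

```text
t: 13.8
ee_pos: [515.3, -421.5, 81.1]
orientation: [-1.472, 0.647, -0.647]
ft_force: [0.7, -2.7, 3.0]
width: 33.5
```

>>> arm_command(
  targets=[
    [0, 2, 0, 0],
    [0, 0, 0, 0],
    [0, 0, 0, 0],
  ],
)

```text
t: 14.05
ee_pos: [515.1, -421.4, 79.3]
orientation: [-1.472, 0.647, -0.646]
ft_force: [0.4, -1.3, 2.6]
width: 33.6
```

>>> arm_command(
  targets=[
    [0, 2, 0, 0],
    [0, 0, 0, 0],
    [0, 0, 0, 0],
  ],
)

```text
t: 14.3
ee_pos: [515.0, -421.5, 77.4]
orientation: [-1.472, 0.647, -0.646]
ft_force: [-0.2, -0.3, 2.2]
width: 33.5
```

>>> arm_command(
  targets=[
    [0, 1.5, 0, 0],
    [0, 0, 0, 0],
    [0, 0, 0, 0],
  ],
)

```text
t: 14.55
ee_pos: [515.1, -421.6, 76.7]
orientation: [-1.472, 0.647, -0.646]
ft_force: [-1.8, 1.3, 7.7]
width: 33.7
```

>>> arm_command(
  targets=[
    [0, 1.5, 0, 0],
    [0, 0, 0, 0],
    [0, 0, 0, 0],
  ],
)

```text
t: 14.8
ee_pos: [515.1, -421.8, 76.5]
orientation: [-1.472, 0.647, -0.646]
ft_force: [-5.2, 2.1, 17.9]
width: 33.7
```

```bash
python3 look.py b w9
cat > end.py <<'E'
from h import *
# body/tab estimate in the held pose: dark end band and tab by network, plus scene and side
m=camera_model("wrist");get_image("scene");get_image("side");get_image("wrist")
for n in ['gauge_a_tab','gauge_a_mid']:
    r={}
    for c in ['wrist','scene','side']:
        for d in tip_of(c,n):
            print(n,c,np.array(d["at"]),round(d["conf"],2))
E
python3 end.py
```

```text
T [ 515.06  -421.812   76.526] slope coords of TCP [68.775  0.33  23.254]
t 15.0 at [ 515.063 -421.821   76.524] yaw -47.42 w 34.0 F [-4.529  2.946 18.341] q [-0.704  0.682  1.616 -0.     0.844  0.124]
gauge_a_tab wrist [325.3  39. ] 0.74
gauge_a_tab scene [347.  177.3] 0.54
gauge_a_tab scene [243.2 273.2] 0.44
gauge_a_mid wrist [322.7 260.5] 0.84
gauge_a_mid scene [366.9 180.8] 0.7
gauge_a_mid side [353.2 278.4] 0.58
```

>>> arm_command(
  targets=[
    [0, -1.5, 0, 0],
    [0, 0, 0, 0],
  ],
)

```text
t: 15.62
ee_pos: [515.0, -421.8, 76.5]
orientation: [-1.472, 0.647, -0.646]
ft_force: [-2.7, 1.6, 8.4]
width: 33.7
```

>>> arm_command(
  targets=[
    [0, 0.5, -0.9, 0],
    [0, 0.5, -0.9, 0],
    [0, 0, 0, 0],
  ],
)

```text
t: 15.87
ee_pos: [514.5, -422.6, 76.0]
orientation: [-1.471, 0.646, -0.647]
ft_force: [0.3, 2.8, 11.3]
width: 33.6
```

>>> arm_command(
  targets=[
    [0, 0.5, -0.9, 0],
    [0, 0, 0, 0],
  ],
)

```text
t: 16.03
ee_pos: [514.4, -422.7, 76.0]
orientation: [-1.47, 0.646, -0.648]
ft_force: [1.1, 7.3, 14.4]
width: 34.1
```

>>> arm_command(
  targets=[
    [0, 0.5, -0.9, 0],
    [0, 0, 0, 0],
  ],
)

```text
t: 16.2
ee_pos: [514.4, -422.7, 75.9]
orientation: [-1.469, 0.646, -0.648]
ft_force: [3.9, 11.2, 17.7]
width: 33.9
```

>>> arm_command(
  targets=[
    [0, -1, 0.9, 0],
    [0, 0, 0, 0],
  ],
)

```text
t: 16.37
ee_pos: [514.4, -422.7, 76.0]
orientation: [-1.471, 0.646, -0.647]
ft_force: [2.1, 5.6, 10.6]
width: 34.0
```

>>> arm_command(
  targets=[
    [0, 0, 0, 0],
    [0, 0, 0, 0],
    [0, 0, 0, 0],
    [0, 0, 0, 0],
  ],
  gripper=54,
)

```text
t: 16.7
ee_pos: [512.8, -423.5, 74.5]
orientation: [-1.472, 0.648, -0.646]
ft_force: [-0.6, -0.2, -0.4]
width: 47.3
```

>>> arm_command(
  targets=[
    [0, -15, 0, 0],
    [0, -30, 0, 0],
    [0, -35, 0, 0],
    [0, -35, -10, 0],
    [0, -35, -20, 0],
    [0, -25, -20, 0],
    [0, 0, 0, 0],
  ],
)

```text
t: 17.28
ee_pos: [476.4, -461.7, 257.9]
orientation: [-1.477, 0.641, -0.657]
ft_force: [0.5, -0.5, 1.7]
width: 47.3
```

```bash
python3 look.py b w10
python3 - <<'E'
from fit import *
p=(480,-454.5,np.radians(42.6));o,A=fr(p)
m=camera_model("wrist");get_image("wrist");get_image("scene");get_image("side")
C={"wrist":m,"scene":camera_model("scene"),"side":camera_model("side")}
for q in [(60,0,12),(166,0,12)]: print(q,[proj(C[c],W(p,q)) for c in C])
for n in ['gauge_a_tab','gauge_a_mid']:
    for c in C:
        for d in tip_of(c,n):
            a,v=ray(C[c],d["at"]);s=((o+12*A[:,2]-a)@A[:,2])/(v@A[:,2]);print(n,c,round(d["conf"],2),np.array(d["at"]),"slope coords",A.T@(a+s*v-o))
for d in silhouettes("wrist","gauge_a_mid")[:1]:
    ys,xs=np.nonzero(d["pixels"]);print(d["conf"],xs.min(),xs.max(),ys.min(),ys.max(),cv2.minAreaRect(np.c_[xs,ys].astype(np.float32)))
E
```

```text
T [ 476.27  -458.509  252.413] slope coords of TCP [110.479  -0.426 202.274]
t 17.48 at [ 476.008 -456.723  249.269] yaw -47.45 w 47.4 F [-0.027  0.213  0.6  ] q [-0.783  0.465  1.539  0.     1.14   0.045]
(60, 0, 12) [array([325.886, 128.019]), array([365.356, 180.901]), array([350.329, 277.472])]
(166, 0, 12) [array([325.774,   1.223]), array([346.601, 174.737]), array([364.682, 246.282])]
gauge_a_tab wrist 0.93 [327.5   2.3] slope coords [165.304  -1.223  12.   ]
gauge_a_tab scene 0.72 [285.5 303.9] slope coords [543.137 696.847  12.   ]
gauge_a_tab scene 0.41 [348.9 174.6] slope coords [151.788  -6.483  12.   ]
gauge_a_mid wrist 0.82 [326.4 127.4] slope coords [60.671 -0.473 12.   ]
gauge_a_mid scene 0.66 [364.7 180. ] slope coords [62.416 -5.087 12.   ]
gauge_a_mid scene 0.66 [275.2 294.3] slope coords [574.389 669.842  12.   ]
gauge_a_mid side 0.66 [371.8 342.4] slope coords [ -87.89  -126.475   12.   ]
0.8 305 350 0 184 ((327.5, 92.0), (184.0, 45.0), 90.0)
```

View pics/w10.png

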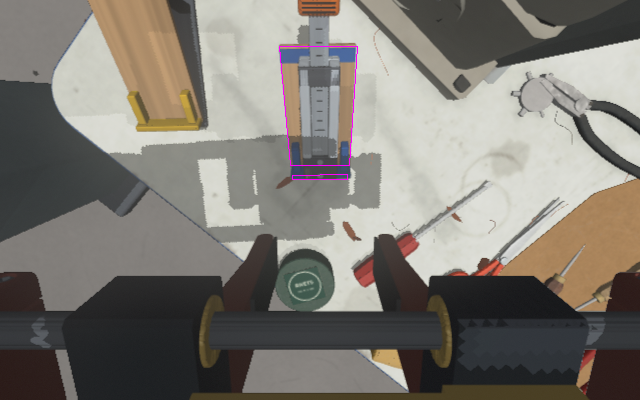

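>>> arm_command(
  targets=[
    [-30, 0, -4, 0],
    [-30, 0, -4, 0],
    [-30, 0, -4, 0],
    [-28, 0, -3, 0],
    [0, 0, 0, 0.121],
    [0, 0, 0, 0.121],
    [0, 0, 0, 0.121],
    [0, 0, 0, 0.121],
    [0, 0, 0, 0.121],
    [0, 0, 0, 0.121],
    [0, 0, 0, 0.121],
  ],
  gripper=65,
)

```text
t: 18.9
ee_pos: [385.6, -380.8, 250.3]
orientation: [-1.155, 1.29, -1.29]
ft_force: [-0.4, 0.4, 0.2]
width: 56.9
```

>>> arm_command(
  targets=[
    [-20, 0, -2, 0],
    [-34, 0, -4, 0],
    [-34, 0, -4, 0],
    [-34, 0, -4, 0],
    [-34, 0, -4, 0],
    [-34, 0, -4, 0],
    [-34, 0, -4, 0],
    [-34, 0, -4, 0],
    [-34, 0, -4, 0],
    [-34, 0, -4, 0],
    [-34, 0, -4, 0],
    [-34, 0, -4, 0],
    [-34, 0, -4, 0],
    [-34, 0, -4, 0],
    [-34, 0, -4, 0],
    [-34, 0, -4, 0],
    [-34, 0, -4, 0],
    [-34, 0, -2, 0],
    [-34, 0, 0, 0],
    [-14, 0, 0, 0],
  ],
)

```text
t: 20.57
ee_pos: [385.6, 272.4, 250.6]
orientation: [-1.157, 1.284, -1.283]
ft_force: [0.4, -0.5, -0.2]
width: 57.1
```

>>> arm_command(
  targets=[
    [0, 0, 0, 0],
    [0, 0, 0, 0],
    [0, 0, 0, 0],
  ],
)

```text
t: 20.82
ee_pos: [384.7, 267.6, 249.9]
orientation: [-1.159, 1.286, -1.286]
ft_force: [-0.1, -0.9, -0.4]
width: 57.0
```

```bash
cat > g2.py <<'E'
from h import *
import sys
h=float(sys.argv[1]) # height above table of the gauge underside
P=[]
for i in range(3):
    P.append(get_obs()["ee_pos"]);m=camera_model("wrist");im=get_image("wrist")
T=np.mean(P,0);togo(None);M=Rm(get_obs()["orientation"]);cv2.imwrite(f"pics/{sys.argv[2]}.png",im)
for n in ["gauge_a_mid","gauge_a_tab"]:
    for d in tip_of("wrist",n):
        X=onz(m,d["at"],12+h);print(n,np.array(d["at"]),round(d["conf"],2),X,"rel tool x,z",(M.T@(X-T))[[0,2]])
for d in silhouettes("wrist","gauge_a_mid")[:3]:
    ys,xs=np.nonzero(d["pixels"]);r=cv2.minAreaRect(np.c_[xs,ys].astype(np.float32))
    B=np.array([onz(m,q,24+h) for q in cv2.boxPoints(r)]);e=sorted([(np.linalg.norm(B[i]-B[i-1]),(B[i]-B[i-1])[:2]) for i in range(4)],key=lambda t:t[0])[-1]
    print("sil",round(d["conf"],2),len(xs),"centre",B.mean(0),"len",e[0],"dir",np.degrees(np.arctan2(e[1][1],e[1][0])))
print("T",T)
E
python3 g2.py 0 w11
```

```text
t 20.97 at [385.071 267.507 250.2  ] yaw -96.06 w 56.8 F [-0.12   0.495 -0.067] q [ 0.582  0.178  1.954 -0.     1.01   2.259]
T [384.836 267.487 250.024]
```

Run:
```python
from h import *
im=cv2.imread("pics/w11.png");m=camera_model("wrist")
g=cv2.cvtColor(im,cv2.COLOR_BGR2HSV);mk=((g[:,:,0]<20)&(g[:,:,0]>3)&(g[:,:,1]>130)&(g[:,:,2]>100)).astype(np.uint8)
n,l,s,c=cv2.connectedComponentsWithStats(cv2.morphologyEx(mk,cv2.MORPH_CLOSE,np.ones((5,5))))
for i in range(1,n):
    if s[i,4]>80: print(c[i],s[i],onz(m,c[i],22))
for nm in ["gauge_b_mid","gauge_b_tab","gauge_b_slide"]:
    print(nm,[(d["at"],d["conf"]) for d in tip_of("wrist",nm)] if "slide" not in nm else [(d["at"],d["conf"],d["pixels"].sum()) for d in silhouettes("wrist",nm)])
print("proj expected mid, tab, foot",proj(m,[456,271,24]),proj(m,[523.6,263.5,22]),proj(m,[401,277,24]))
# coarse ASCII gray view around
u,v=proj(m,[456,271,24]).astype(int)
G=cv2.cvtColor(im,cv2.COLOR_BGR2GRAY)
for y in range(0,260,6): print(y,' '.join(f"{G[y:y+6,x:x+6].mean()/2.56:2.0f}" for x in range(230,430,6)))
```

```text
[315.556  31.004] [301  23  30  17 496] [525.282 262.346  22.   ]
gauge_b_mid [([317.7, 105.3], 0.76)]
gauge_b_tab [([317.1, 31.8], 0.57)]
gauge_b_slide [([317.1, 79.8], 0.57, np.int64(1661))]
proj expected mid, tab, foot [314.746 105.815] [314.567  33.029] [315.019 160.082]
0 89 88 88 87 86 87 87 89 90 90 90 90 90 90 91 91 91 91 91 91 91 91 91 91 91 92 92 92 92 92 58 57 57 57
6 90 89 89 88 86 86 87 87 89 90 89 90 90 90 90 91 91 91 91 91 91 91 91 91 91 91 91 91 92 92 59 58 58 58
12 90 89 89 88 86 86 86 85 87 88 89 89 90 90 91 91 91 91 91 91 91 91 91 91 91 91 91 92 92 92 61 57 58 57
18 89 89 89 88 86 86 86 85 85 86 89 89 83 83 85 84 87 91 90 90 91 91 91 91 91 91 91 91 92 92 61 58 58 57
24 89 89 89 89 88 86 86 85 85 85 87 81 58 55 53 55 62 91 91 90 90 90 91 91 91 91 90 91 91 91 64 58 57 57
30 90 90 90 89 88 87 86 86 86 86 87 78 59 57 55 58 63 90 90 90 90 90 91 91 91 91 90 91 91 91 64 57 57 57
36 90 89 89 89 88 87 86 84 85 86 86 78 54 50 52 50 51 88 90 90 90 90 91 91 91 91 90 90 91 91 66 57 57 57
42 90 90 90 90 89 89 87 85 85 85 86 74 73 53 52 53 79 82 90 91 91 91 91 91 91 91 90 89 90 9
[... 3120 characters left out ...]
6 56 56 56 56 56 56 55 55 53 26 27 27 28 28 28 27 27 27 26 26 26
228 57 57 57 56 55 56 56 56 56 56 56 56 56 56 56 56 56 56 56 55 55 55 29 26 26 27 28 27 27 26 26 26 26 26
234 57 57 51 27 24 38 52 56 56 56 56 56 56 56 56 53 52 56 56 55 55 55 28 26 26 25 21 19 20 26 27 26 26 26
240 57 56 32 23 23 21 48 56 56 56 56 56 56 56 56 55 54 56 56 55 55 55 35 26 25 22 17 18 18 21 27 27 27 26
246 56 45 23 23 22 20 47 56 56 56 56 56 56 56 56 56 56 56 55 55 55 55 37 27 25 21 15 18 17 17 25 27 26 26
252 55 26 22 22 21 20 47 56 56 56 56 56 56 56 56 56 56 55 55 55 55 55 38 25 25 20 15 16 17 17 19 26 26 26
258 36 22 22 21 19 19 41 56 56 56 56 56 56 56 56 56 56 56 56 56 55 55 38 25 25 20 15 14 17 17 16 22 26 26
```

>>> arm_command(
  targets=[
    [-2, 32, 14, 0],
    [-2, 32, 14, 0],
    [-2, 32, 14, 0],
    [-2, 32, 14, 0],
    [-2, 32, 14, 0],
    [0, 0, 0, 0],
    [0, 0, 0, 0],
    [0, 0, 0, 0],
  ],
)

```text
t: 21.93
ee_pos: [455.7, 271.6, 91.0]
orientation: [-1.158, 1.286, -1.286]
ft_force: [-0.2, 0.8, -0.2]
width: 57.3
```

```bash
python3 g2.py 0 w12
python3 - <<'E'
from h import *
im=cv2.imread("pics/w12.png");m=camera_model("wrist")
g=cv2.cvtColor(im,cv2.COLOR_BGR2HSV);mk=((g[:,:,0]<20)&(g[:,:,0]>3)&(g[:,:,1]>130)&(g[:,:,2]>100)).astype(np.uint8)
n,l,s,c=cv2.connectedComponentsWithStats(cv2.morphologyEx(mk,cv2.MORPH_CLOSE,np.ones((5,5))))
for i in range(1,n):
    if s[i,4]>300: print(c[i],s[i],onz(m,c[i],22),cv2.minAreaRect(np.argwhere(l==i)[:,::-1].astype(np.float32)))
G=cv2.cvtColor(im,cv2.COLOR_BGR2GRAY)
for y in (90,150,200,220,240): print(y,' '.join(f"{x}:{G[y-2:y+3,x:x+4].mean()/2.56:.0f}" for x in range(264,384,4)))
print([(y,int(G[y:y+4,300:340].mean()/2.56)) for y in range(220,312,4)])
E
```

```text
t 22.08 at [456.304 272.132  92.352] yaw -95.95 w 57.0 F [-0.496 -0.581 -0.866] q [0.515 0.509 1.926 0.    0.703 2.19 ]
T [456.001 271.842  91.688]
[330.813 110.197] [ 307   97   49   27 1263] [524.789 261.4    22.   ] ((331.0, 110.0), (26.0, 48.0), 90.0)
90 264:70 268:72 272:74 276:74 280:75 284:76 288:78 292:80 296:81 300:81 304:81 308:81 312:82 316:82 320:82 324:82 328:83 332:83 336:83 340:83 344:83 348:83 352:83 356:84 360:83 364:83 368:83 372:83 376:82 380:82
150 264:74 268:73 272:72 276:71 280:70 284:69 288:68 292:69 296:70 300:60 304:77 308:83 312:74 316:42 320:42 324:43 328:43 332:41 336:41 340:41 344:50 348:56 352:60 356:50 360:71 364:76 368:76 372:76 376:77 380:78
200 264:46 268:46 272:46 276:46 280:45 284:45 288:45 292:45 296:45 300:44 304:48 308:47 312:45 316:38 320:40 324:40 328:40 332:40 336:40 340:37 344:47 348:47 352:44 356:44 360:45 364:46 368:46 372:45 376:45 380:45
220 264:45 268:45 272:45 276:45 280:45 284:45 288:45 292:45 296:45 300:44 304:46 308:46 312:43 316:38 320:39 324:37 328:34 332:38 336:39 340:38 344:46 348:45 352:42 356:44 360:45 364:45 368:44 372:45 376:45 380:45
240 264:23 268:44 272:44 276:44 280:44 284:44 288:44 292:43 296:43 300:43 304:45 308:45 312:42 316:36 320:38 324:38 328:38 332:38 336:37 340:39 344:45 348:44 352:41 356:47 360:50 364:50 368:50 372:49 376:48 380:45
[(220, 41), (224, 40), (228, 40), (232, 39), (236, 40), (240, 39), (244, 38), (248, 39), (252, 39), (256, 38), (260, 36), (264, 26), (268, 24), (272, 26), (276, 24), (280, 23), (284, 23), (288, 23), (292, 23), (296, 26), (300, 26), (304, 39), (308, 45)]
```

>>> arm_command(
  targets=[
    [2, 33, 0, 0],
    [0, 33.5, 0, 0],
    [0, 0, 0, 0],
    [0, 0, 0, 0],
  ],
)

```text
t: 22.57
ee_pos: [454.5, 269.0, 23.2]
orientation: [-1.162, 1.287, -1.285]
ft_force: [0.1, -0.4, 0.4]
width: 57.3
```

>>> arm_command(
  targets=[
    [0, 0, 0, 0],
    [0, 0, 0, 0],
    [0, 0, 0, 0],
    [0, 0, 0, 0],
    [0, 0, 0, 0],
    [0, 0, 0, 0],
  ],
  gripper=0,
)

```text
t: 23.07
ee_pos: [456.5, 270.0, 25.2]
orientation: [-1.155, 1.285, -1.286]
ft_force: [-1.4, -0.2, 7.5]
width: 33.9
```

>>> arm_command(
  targets=[
    [0, -15, 0, 0],
    [0, -25, 0, 0],
    [0, -30, -17, 0],
    [0, -30, -18, 0],
    [0, -30, -18, 0],
    [0, -30, -18, 0],
    [0, -16, 0, 0],
    [0, 0, 0, 0],
  ],
)

```text
t: 23.73
ee_pos: [385.9, 278.1, 203.6]
orientation: [-1.151, 1.282, -1.284]
ft_force: [1.2, -0.1, -0.2]
width: 33.8
```

Run:
```python
from h import *
P=[]
for i in range(3): P.append(get_obs()["ee_pos"]); get_image("wrist")
T=np.mean(P,0);togo(None,-47.25);print(T)
M=Rm(get_obs()["orientation"]);m=camera_model("wrist");h=T[2]-24
for n in ["gauge_b_mid","gauge_b_tab"]:
    for d in tip_of("wrist",n):
        X=onz(m,d["at"],12+h);print(n,np.array(d["at"]),round(d["conf"],2),"rel",(M.T@(X-T))[[0,2]])
a=np.radians(-47.25);x=np.array([np.cos(a),np.sin(a)]);z=np.array([-np.sin(a),np.cos(a)])
im=get_image("wrist");cv2.imwrite("pics/w13.png",im);G=cv2.cvtColor(im,cv2.COLOR_BGR2GRAY)
print([(y,int(G[y:y+4,300:350].mean()/2.56)) for y in range(90,200,4)])
print([(y,int(G[y:y+4,300:350].mean()/2.56)) for y in range(348,400,4)])
```

```text
t 23.88 at [384.86  276.625 199.185] yaw -95.98 w 33.8 F [ 0.298 -0.312 -2.012] q [ 0.598  0.26   1.989 -0.     0.892  2.273]
turn -0.8505060421157765
[385.602 277.61  201.807]
gauge_b_mid [325.3 261.7] 0.68 rel [1.217 0.008]
gauge_b_tab [328.2 115.8] 0.69 rel [ 2.475 67.637]
[(90, 89), (94, 59), (98, 61), (102, 43), (106, 64), (110, 43), (114, 61), (118, 44), (122, 58), (126, 43), (130, 53), (134, 47), (138, 45), (142, 46), (146, 46), (150, 46), (154, 46), (158, 44), (162, 43), (166, 42), (170, 41), (174, 59), (178, 59), (182, 66), (186, 67), (190, 61), (194, 57), (198, 54)]
[(348, 25), (352, 26), (356, 26), (360, 26), (364, 26), (368, 30), (372, 30), (376, 28), (380, 55), (384, 56), (388, 55), (392, 31), (396, 25)]
```

>>> arm_command(
  targets=[
    [15, 0, 2, 0],
    [25, 0, 3, 0],
    [34, 0, 4, 0],
    [34, 0, 4, 0],
    [34, 0, 4, 0],
    [34, 0, 4, 0],
    [34, 0, 4, 0],
    [34, 0, 4, 0],
    [34, 0, 4, 0],
    [34, 0, 4, 0],
    [34, 0, 4, 0],
    [34, 0, 3, 0],
    [34, 0, 3, 0],
    [34, 0, 3, 0],
    [34, 0, 2, 0],
    [22, 0, 1, 0],
    [0, 0, 0, 0],
  ],
)

```text
t: 25.45
ee_pos: [385.2, -233.7, 198.7]
orientation: [-1.157, 1.288, -1.288]
ft_force: [0.5, 0.2, -1.5]
width: 34.0
```

>>> arm_command(
  targets=[
    [0, 0, 0, -0.1215],
    [0, 0, 0, -0.1215],
    [0, 0, 0, -0.1215],
    [0, 0, 0, -0.1215],
    [0, 0, 0, -0.1215],
    [0, 0, 0, -0.1215],
    [0, 0, 0, -0.1215],
    [18, 0, 4, 0],
    [18, 0, 4, 0],
    [18, 0, 4, 0],
    [18, 0, 4, 0],
    [0, 0, 0, 0],
    [0, 0, 0, 0],
  ],
)

```text
t: 26.53
ee_pos: [445.6, -271.3, 198.4]
orientation: [-1.473, 0.646, -0.642]
ft_force: [-0.3, -1.1, -1.9]
width: 33.9
```

```bash
cat > yl.py <<'E'
from h import *
import sys
P=[]
for i in range(3): P.append(get_obs()["ee_pos"]); m=camera_model("wrist");im=get_image("wrist")
T=np.mean(P,0);togo([446,-272.5,150],-47.25);print("T",T)
cv2.imwrite(f"pics/{sys.argv[1]}.png",im)
from fit import *
p=(411.8,-305.5,np.radians(42.75))
print("expected band corners",[proj(m,W(p,q)) for q in [(128,32,0),(128,-32,0)]])
g=cv2.cvtColor(im,cv2.COLOR_BGR2HSV);mk=((abs(g[:,:,0].astype(int)-23)<5)&(g[:,:,1]>150)&(g[:,:,2]>70)).astype(np.uint8)
n,l,s,c=cv2.connectedComponentsWithStats(cv2.morphologyEx(mk,cv2.MORPH_OPEN,np.ones((3,3))))
for i in range(1,n):
    if s[i,4]>40: print("yellow",c[i],s[i])
M=Rm(get_obs()["orientation"])
for nm in ["gauge_b_mid","gauge_b_tab"]:
    for d in tip_of("wrist",nm): X=onz(m,d["at"],T[2]-12);print(nm,np.array(d["at"]),round(d["conf"],2),(M.T@(X-T))[[0,2]])
E
python3 yl.py w14
```

```text
t 26.68 at [ 444.642 -270.883  198.903] yaw -47.23 w 33.7 F [-0.15   0.049 -1.662] q [-0.57   0.327  1.89   0.     0.926  0.254]
shift [ 2.222 48.898 -0.072]
turn 0.00032483147793718075
T [ 445.015 -271.034  198.468]
expected band corners [array([283.991, 116.909]), array([374.267, 116.89 ])]
yellow [287.442 126.942] [284 121   8  13  86]
yellow [367.115 126.   ] [363 120   9  13 104]
gauge_b_mid [331.  258.4] 0.96 [3.101 0.538]
gauge_b_tab [325.1 117.7] 0.82 [ 0.292 66.838]
```

>>> arm_command(
  targets=[
    [2, 25, 0, 0],
    [0, 30, 0, 0],
    [0, 25, 0, 0],
    [0, 6, 0, 0],
    [0, 0, 0, 0],
    [0, 0, 0, 0],
  ],
)

```text
t: 27.28
ee_pos: [447.4, -273.4, 114.3]
orientation: [-1.473, 0.644, -0.644]
ft_force: [0.3, -0.5, -1.4]
width: 33.9
```

```bash
python3 yl.py w15
```

```text
t 27.43 at [ 448.163 -273.973  115.264] yaw -47.24 w 33.6 F [ 0.268  0.314 -1.906] q [-0.571  0.463  1.931 -0.     0.745  0.253]
shift [ -2.455 -34.743  -0.564]
turn 0.00015752961475266823
T [ 447.796 -273.71   114.81 ]
expected band corners [array([254.112, 125.27 ]), array([386.621, 125.189])]
yellow [373.858 136.89 ] [362 129  22  19 309]
yellow [270.666 139.289] [254 130  37  20 596]
gauge_b_mid [328.1 261.2] 0.8 [ 2.543 -0.807]
gauge_b_tab [326.6 116.9] 0.73 [ 1.779 67.413]
```

Run:
```python
from h import *
for f in ["w6","w15"]:
    G=cv2.cvtColor(cv2.imread(f"pics/{f}.png"),cv2.COLOR_BGR2GRAY)
    for y in (185,215,225): print(f,y,' '.join(f"{x}:{G[y-1:y+2,x:x+3].mean()/2.56:.0f}" for x in list(range(276,306,3))+list(range(345,378,3))))
m=camera_model("wrist");print(m["mtx"])
```

```text
w6 185 276:47 279:41 282:41 285:43 288:52 291:54 294:54 297:53 300:53 303:51 345:46 348:54 351:54 354:53 357:53 360:53 363:47 366:39 369:44 372:63 375:59
w6 215 276:57 279:54 282:45 285:44 288:51 291:53 294:53 297:52 300:53 303:50 345:49 348:53 351:53 354:52 357:52 360:51 363:43 366:43 369:90 372:89 375:64
w6 225 276:55 279:54 282:47 285:44 288:50 291:53 294:52 297:52 300:52 303:50 345:50 348:53 351:53 354:52 357:52 360:50 363:42 366:47 369:58 372:59 375:59
w15 185 276:39 279:40 282:40 285:41 288:50 291:52 294:52 297:51 300:51 303:49 345:44 348:52 351:52 354:56 357:76 360:60 363:67 366:48 369:54 372:49 375:48
w15 215 276:40 279:39 282:39 285:40 288:49 291:51 294:51 297:51 300:51 303:49 345:47 348:51 351:51 354:51 357:50 360:49 363:41 366:37 369:37 372:65 375:87
w15 225 276:40 279:43 282:41 285:40 288:48 291:51 294:51 297:50 300:50 303:48 345:48 348:51 351:51 354:50 357:50 360:49 363:39 366:37 369:38 372:80 375:86
[[354.613   0.    325.062]
 [  0.    354.613 200.282]
 [  0.      0.      1.   ]]
```

>>> arm_command(
  targets=[
    [-2.5, 3, -0.5, 0],
    [0, 4, 0, 0],
    [0, 0, 0, 0],
  ],
)

```text
t: 27.78
ee_pos: [445.3, -272.2, 106.7]
orientation: [-1.474, 0.644, -0.645]
ft_force: [-1.1, -1.5, 2.2]
width: 33.7
```

>>> arm_command(
  targets=[
    [0, 3, 0, 0],
    [0, 3, 0, 0],
    [0, 3, 0, 0],
    [0, 0, 0, 0],
  ],
)

```text
t: 28.12
ee_pos: [445.1, -272.4, 97.4]
orientation: [-1.474, 0.644, -0.645]
ft_force: [-2.2, -3.7, 1.7]
width: 34.2
```

>>> arm_command(
  targets=[
    [0, 3, 0, 0],
    [0, 3, 0, 0],
    [0, 3, 0, 0],
    [0, 0, 0, 0],
  ],
)

```text
t: 28.45
ee_pos: [445.3, -272.1, 88.2]
orientation: [-1.473, 0.644, -0.645]
ft_force: [-1.6, -3.0, 1.5]
width: 34.0
```

```bash
python3 yl.py w16
```

```text
t 28.6 at [ 445.155 -271.731   88.435] yaw -47.24 w 33.8 F [-0.879 -2.945 -0.047] q [-0.571  0.507  1.946  0.     0.689  0.253]
shift [  1.114 -61.565   0.1  ]
turn 0.00013224363747087368
T [ 445.262 -271.972   88.312]
expected band corners [array([250.142, 127.59 ]), array([406.427, 127.51 ])]
yellow [384.453 142.606] [368 132  35  23 751]
yellow [266.585 144.363] [250 134  34  23 706]
yellow [287.636 304.864] [286 299   4  12  44]
yellow [362.433 304.733] [360 298   6  13  60]
gauge_b_mid [327.6 261.6] 0.82 [ 1.785 -0.918]
gauge_b_tab [322.8 129.5] 0.57 [-0.391 62.018]
```

>>> arm_command(
  targets=[
    [0, 3, 0, 0],
    [0, 3, 0, 0],
    [0, 2, 0, 0],
    [0, 0, 0, 0],
  ],
)

```text
t: 29.03
ee_pos: [445.2, -271.7, 80.3]
orientation: [-1.473, 0.644, -0.644]
ft_force: [0.1, 0.3, 1.9]
width: 34.1
```

>>> arm_command(
  targets=[
    [0, 2, 0, 0],
    [0, 0, 0, 0],
    [0, 0, 0, 0],
  ],
)

```text
t: 29.28
ee_pos: [445.1, -271.8, 78.5]
orientation: [-1.473, 0.644, -0.644]
ft_force: [-0.3, -0.4, 1.0]
width: 33.8
```

>>> arm_command(
  targets=[
    [0, 1.5, 0, 0],
    [0, 0, 0, 0],
    [0, 0, 0, 0],
  ],
)

```text
t: 29.53
ee_pos: [445.1, -271.9, 77.1]
orientation: [-1.473, 0.644, -0.644]
ft_force: [-0.5, -0.5, 2.3]
width: 33.9
```

>>> arm_command(
  targets=[
    [0, 1.5, 0, 0],
    [0, 0, 0, 0],
    [0, 0, 0, 0],
  ],
)

```text
t: 29.78
ee_pos: [445.2, -271.9, 76.1]
orientation: [-1.473, 0.644, -0.644]
ft_force: [-0.2, 0.7, 7.7]
width: 33.6
```

>>> arm_command(
  targets=[
    [0, 1, 0, 0],
    [0, 0, 0, 0],
    [0, 0, 0, 0],
  ],
)

```text
t: 30.03
ee_pos: [445.3, -272.0, 76.0]
orientation: [-1.473, 0.644, -0.644]
ft_force: [-4.7, 1.8, 20.1]
width: 33.9
```

Flat on the slope at the same height as the blue one; now ease off and slide down to the lip.

>>> arm_command(
  targets=[
    [0, -1.5, 0, 0],
    [0, 0, 0, 0],
  ],
)

```text
t: 30.2
ee_pos: [445.0, -271.8, 76.2]
orientation: [-1.473, 0.644, -0.644]
ft_force: [-0.5, -0.7, -0.6]
width: 34.5
```

>>> arm_command(
  targets=[
    [0, 0.5, -0.9, 0],
    [0, 0.5, -0.9, 0],
    [0, 0, 0, 0],
  ],
)

```text
t: 30.45
ee_pos: [443.7, -273.2, 75.0]
orientation: [-1.473, 0.644, -0.644]
ft_force: [-0.1, -0.8, 3.4]
width: 33.9
```

>>> arm_command(
  targets=[
    [0, 0.5, -0.9, 0],
    [0, 0, 0, 0],
  ],
)

```text
t: 30.62
ee_pos: [443.2, -273.7, 74.6]
orientation: [-1.473, 0.644, -0.644]
ft_force: [-0.0, 1.6, 1.8]
width: 33.5
```

>>> arm_command(
  targets=[
    [0, 0.5, -0.9, 0],
    [0, 0, 0, 0],
  ],
)

```text
t: 30.78
ee_pos: [443.2, -273.8, 74.5]
orientation: [-1.472, 0.644, -0.645]
ft_force: [3.7, 5.5, 7.8]
width: 33.9
```

>>> arm_command(
  targets=[
    [0, 0.5, -0.7, 0],
    [0, 0, 0, 0],
  ],
)

```text
t: 30.95
ee_pos: [443.1, -273.9, 74.5]
orientation: [-1.471, 0.644, -0.646]
ft_force: [4.6, 9.6, 13.6]
width: 33.7
```

>>> arm_command(
  targets=[
    [0, -1, 0.9, 0],
    [0, 0, 0, 0],
  ],
)

```text
t: 31.12
ee_pos: [443.0, -273.7, 74.7]
orientation: [-1.473, 0.644, -0.644]
ft_force: [2.5, 5.0, 5.2]
width: 33.7
```

>>> arm_command(
  targets=[
    [0, 0, 0, 0],
    [0, 0, 0, 0],
    [0, 0, 0, 0],
    [0, 0, 0, 0],
  ],
  gripper=54,
)

```text
t: 31.45
ee_pos: [442.3, -274.3, 74.4]
orientation: [-1.473, 0.645, -0.644]
ft_force: [0.2, -0.5, 0.3]
width: 47.9
```

>>> arm_command(
  targets=[
    [0, -15, 0, 0],
    [0, -30, 0, 0],
    [0, -35, 0, 0],
    [0, -35, -10, 0],
    [0, -35, -20, 0],
    [0, -25, -20, 0],
    [0, 0, 0, 0],
    [0, 0, 0, 0],
  ],
)

```text
t: 32.12
ee_pos: [405.9, -309.1, 251.0]
orientation: [-1.474, 0.643, -0.648]
ft_force: [-0.6, 0.2, 0.4]
width: 47.4
```

Run:
```python
from fit import *
togo(None);im=get_image("wrist");cv2.imwrite("pics/w17.png",im);get_image("scene");get_image("side")
C={"wrist":camera_model("wrist"),"scene":camera_model("scene"),"side":camera_model("side")}
F={"y":(411.8,-305.5,np.radians(42.75)),"b":(480,-454.5,np.radians(42.6))}
for k,p in F.items():
    o,A=fr(p)
    for n in ['gauge_a_tab','gauge_a_mid']:
        for c in C:
            for d in tip_of(c,n):
                a,v=ray(C[c],d["at"]);s=((o+12*A[:,2]-a)@A[:,2])/(v@A[:,2]);X=A.T@(a+s*v-o)
                if abs(X[1])<40: print(k,n,c,round(d["conf"],2),X)
m=C["wrist"]
for d in silhouettes("wrist","gauge_a_mid")[:2]:
    ys,xs=np.nonzero(d["pixels"]);print("sil",d["conf"],xs.min(),xs.max(),ys.min(),ys.max())
p=F["y"];print("exp foot/tab-end/body sides",[proj(m,W(p,q)) for q in [(0,0,24),(137,0,22),(60,17,24),(60,-17,24)]])
```

```text
t 32.12 at [ 405.949 -309.14   250.995] yaw -47.35 w 47.4 F [-0.603  0.211  0.394] q [-0.674  0.239  1.872 -0.     1.027  0.152]
y gauge_a_tab scene 0.75 [47.948 -0.247 12.   ]
y gauge_a_tab scene 0.62 [ 7.278 19.725 12.   ]
b gauge_a_tab wrist 0.9 [167.354   5.242  12.   ]
b gauge_a_tab scene 0.43 [155.315  13.26   12.   ]
b gauge_a_tab side 0.6 [170.735  -5.161  12.   ]
b gauge_a_mid wrist 0.68 [63.706  5.321 12.   ]
b gauge_a_mid scene 0.81 [68.059  5.012 12.   ]
b gauge_a_mid side 0.7 [59.578 -5.759 12.   ]
sil 0.97 453 563 60 229
exp foot/tab-end/body sides [array([327.917, 183.361]), array([328.632,  45.883]), array([309.141, 134.009]), array([347.226, 134.004])]
```

>>> arm_command(
  targets=[
    [0, 0, 0, 0],
    [0, 0, 0, 0],
    [0, 0, 0, 0],
    [0, 0, 0, 0],
  ],
)

```text
t: 33.25
ee_pos: [405.9, -308.1, 249.7]
orientation: [-1.473, 0.644, -0.644]
ft_force: [-0.6, 0.4, 0.0]
width: 47.1
```

Run:
```python
from fit import *
togo(None)
F={"y":(411.8,-305.5,np.radians(42.75)),"b":(480,-454.5,np.radians(42.6))}
for i in range(3):
    m=camera_model("wrist");im=get_image("wrist")
    for n in ["gauge_a_tab","gauge_b_mid","blue_rest_bay","yellow_rest_bay","yellow_rest_home"]:
        for d in tip_of("wrist",n):
            r=[]
            for k,p in F.items():
                o,A=fr(p);h=0 if "bay" in n else 12
                a,v=ray(m,d["at"]);s=((o+h*A[:,2]-a)@A[:,2])/(v@A[:,2]);r.append((k,(A.T@(a+s*v-o))[:2]))
            print(i,n,round(d["conf"],2),np.array(d["at"]),*min(r,key=lambda t:abs(t[1][1])))
    for d in silhouettes("wrist","gauge_b_mid"):
        ys,xs=np.nonzero(d["pixels"]);print("sil",round(d["conf"],2),xs.min(),xs.max(),ys.min(),ys.max())
cv2.imwrite("pics/w18.png",im)
p=F["y"];print("exp foot/tab-end/sides",[proj(m,W(p,q)) for q in [(0,0,24),(137,0,22),(60,17,24),(60,-17,24)]])
u,v=proj(m,W(p,(60,0,24))).astype(int)
g=cv2.cvtColor(im,cv2.COLOR_BGR2HSV)
mk=((g[:,:,0]<15)&(g[:,:,0]>3)&(g[:,:,1]>150)&(g[:,:,2]>90)).astype(np.uint8)
n,l,s,c=cv2.connectedComponentsWithStats(mk)
print([(c[i],s[i]) for i in range(1,n) if s[i,4]>60 and c[i][1]<200])
G=cv2.cvtColor(im,cv2.COLOR_BGR2GRAY)
for y in range(40,200,5): print(y,' '.join(f"{G[y:y+5,x:x+4].mean()/2.56:.0f}/{np.median(g[y:y+5,x:x+4,1]):.0f}" for x in range(u-28,u+32,4)))
```

```text
t 33.25 at [ 405.947 -308.132  249.715] yaw -47.24 w 47.1 F [-0.629  0.433  0.015] q [-0.673  0.241  1.873  0.     1.028  0.152]
0 gauge_a_tab 0.8 [538.3  74.7] b [166.235  -1.505]
0 gauge_a_tab 0.73 [489.3 178.5] b [62.318  0.487]
0 gauge_b_mid 0.83 [328.  125.9] y [60.211 -1.345]
0 blue_rest_bay 0.56 [467.9 213.6] b [-0.573 -0.647]
0 blue_rest_bay 0.28 [329.4 127.6] y [50.285 -2.817]
sil 0.91 304 347 38 183
1 gauge_a_tab 0.79 [536.7  74. ] b [166.798  -0.023]
1 gauge_b_mid 0.77 [328.9 123.8] y [62.493 -2.131]
1 blue_rest_bay 0.8 [466.8 215.7] b [-3.987 -0.369]
1 yellow_rest_bay 0.45 [538.   76.6] b [158.852  -9.441]
sil 0.73 305 346 39 157
sil 0.57 304 347 39 182
2 gauge_a_tab 0.83 [538.3  75.6] b [165.556  -1.745]
2 gauge_b_mid 0.84 [325.3 125. ] y [61.209  1.167]
2 blue_rest_bay 0.68 [466.  216.2] b [-4.813  0.287]
sil 0.94 304 347 39 182
sil 0.48 438 547 108 228
exp foot/tab-end/sides [array([326.457, 182.916]), array([326.86 ,  45.985]), array([307.65 , 133.716]), array([345.564, 133.699])]
[(array([325.002,  50.727]), array([307,  42,  38,  23, 421], dtype=int32)), (array([540
[... 2349 characters left out ...]
3 31/3 34/3 33/3 31/3 36/4 34/3 41/72 41/96 47/134 45/108
165 44/128 45/140 34/60 31/3 31/3 31/3 37/6 36/3 31/3 36/6 32/3 39/78 41/114 47/134 45/110
170 43/134 45/140 36/96 30/3 30/3 30/3 31/3 31/3 31/2 35/5 31/3 39/122 42/122 46/134 46/116
175 44/134 44/134 39/119 30/3 30/3 30/3 36/6 35/3 30/0 34/3 31/3 43/125 45/133 45/130 46/129
180 51/70 51/50 49/23 41/3 41/4 41/6 44/10 44/8 42/5 43/6 44/10 53/15 54/13 57/13 77/8
185 59/12 58/12 58/12 58/12 59/12 59/13 60/12 59/12 59/13 59/12 59/12 59/12 59/12 62/12 88/8
190 59/12 58/12 58/12 58/12 58/12 59/12 59/13 59/13 59/13 59/12 59/12 59/12 60/12 69/13 89/8
195 59/14 58/12 58/12 58/12 59/12 59/12 59/13 59/13 59/12 59/12 59/13 59/12 59/13 64/12 69/12
```

Both gauges are measured at home: yellow mid about (61, −1) and blue mid about (60–62, 0) in their slope frames. The tabs are at the upper ends and the arm is clear, so I'm handing in.

```bash
python3 -c "
from workcell import *
print(close_job())"
```

```text
the job is handed in; nothing more can be done
None
```

Both gauges are sorted: the pulled-out one lies in the blue rest and the pushed-home one in the yellow rest. I handed the job in at about 33 s of the 64 s allowed. The tool cannot tilt, so I carried each gauge level and pressed its upper end on the slope until it turned flat in the grip. I then slid it down to the lip, let go and lifted clear.

**Blue rest:**
- The wrist picture right after release showed the gauge between the cheeks, with its centre at slope (60.7, −0.5) mm against the ideal (60, 0).
- Its tab was at slope x of about 165 to 167 mm. That puts the slide at about 0.037 to 0.039 m, against 0.038 to 0.039 before, so it did not shift as far as I can tell.
- The last check before hand-in still put its tab there.

**Yellow rest:**
- Three final wrist readings put the centre at slope x 60 to 62 mm and y −2 to 1 mm.
- The silhouette matched the expected outline of a gauge lying home, with the tab at the upper end.
- The slide read about 0 to 2 mm before placing. I judged it still home only from that outline, not from a separate reading.
- My allowance of picture views was used up by then, so this one was checked by numbers only.

**Checks that disagreed:**
- The scene and side networks were several mm off, or confused the gauges.
- One wrist reading, taken while the arm was still settling, showed the blue gauge about 5 mm off. It did not repeat once the arm had settled.

The force readings stayed at about 20 N or less. I saw no contact with the bystanders, but did not measure them again at the end.

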